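Find the short foot of a rocking stand base and wedge it

TASK

The cast base of the bench stand rocks on the steel plate because one of its four feet is too short. Press its corners down gently, one after another, to find the corner that gives, slide the steel wedge thin end first under that foot until it is just snug without jacking the base up, and then press the same corner again to make sure that it no longer rocks. Leave the wedge there and the base where it stands, and do not disturb the other things on the bench.

Things in the scene. Friction and masses are not known exactly. Their poses are not given: they have to be found in the camera images.
- stand: dark cast-iron base, 2.9 to 3.5 kg, on the plate: square flange 130 x 130 x 18 mm, its flat top 28 mm and its underside 10 mm above the plate. Origin mid-square at the feet's undersides; x, y parallel to its sides, z up. Four square feet, 16 x 16 mm, centred 54 mm from the middle in x and y (outer faces at 62 mm). One, unmarked, at any corner, is 3 to 5 mm short; the other three carry it level.
- socket (a point): centre of the rim of the base's round post socket (60 mm wide), 60 mm above the plate, over the origin of the base. Ribs end 30 mm before the feet's centres: press straight above a foot, touching down at 10 mm/s or less (quicker is a knock). 5 to 8 N tip the base until the short foot touches: that corner sinks by about the gap and comes up again when let go; the other corners do not give.
- plate: ground steel plate 300 (x) x 320 (y) x 16 mm, screwed to the bench; origin in the middle of its underside, so its top is 16 mm above the origin.
- wedge: loose steel taper wedge 66 mm long, 18 mm wide, 0.12 kg, flat on the bench right of the plate. Origin under the middle of its square head (24 long x 18 wide x 26 mm tall; grip it across y); x points from the head to the thin end, z up. The taper is 6.75 mm thick at x = 12 mm and 1.5 mm at x = 54 mm (1 in 8), so the short foot's edge is met when the tip is 12 to 28 mm under it.
- wedge_tip (a point): middle of the wedge's thin end, 54 mm ahead of its origin. Sliding the wedge on the plate takes under 3 N; once it meets the foot the push rises over a few millimetres: it is snug at about 7 N; near 20 N it jacks the base up or shoves it along. It is self-locking and stays where it is left.
- tape_measure: yellow tape measure left of the plate, a bystander.
- spoke_key: small red spoke key between the vice and the plate, a bystander.
- tape_roll: yellow roll of tape right of the plate, a bystander.
- air_chuck: brass air chuck, 168 mm long, at the near right of the plate, a bystander.
- tyre_lever: blue tyre lever, 116 mm long, to the right of the wedge, a bystander.
Mind the look-alikes: they are no part of the job. Of the things like the wedge, leave any that is blue; of the rest the smaller one is meant.

How it is judged:
On the way, in this order (a step that is already met when the one before it is completed fails the run):
1. the corner that gives is pressed down with the fingers until the base tips (more than 0.015 rad) (contact force between the fingers and stand above 3 N and angle between stand's own z axis and vertical above 0.015 rad), for 0.1 s.
2. the wedge's thin end is under the base and carries more than 1 N of it, the base level within 0.006 rad (contact force between wedge and stand above 1 N and angle between stand's own z axis and vertical below 0.006 rad and x of wedge_tip in the frame of stand between -0.061 and 0.061 m and y of wedge_tip in the frame of stand between -0.061 and 0.061 m), for 0.2 s.
3. the same corner is pressed again with more than 5 N, the wedge takes more than 3 N and the base stays level within 0.006 rad (contact force between the fingers and stand above 5 N and contact force between wedge and stand above 3 N and contact force between the fingers and wedge below 0.1 N and angle between stand's own z axis and vertical below 0.006 rad), for 0.2 s.
At the end, for the whole second after the job is handed in: The wedge stays with its thin end under the short foot and snug (it carries at least 0.4 N of the base), the base stands at rest, level within 0.006 rad (0.8 mm at a foot) and within 5 mm of where it stood (contact force between wedge and stand above 0.4 N and angle between stand's own z axis and vertical below 0.006 rad and distance of stand from where it was at the start of the episode below 0.005 m and linear speed of each of stand, wedge below 0.01 m/s and x of wedge_tip in the frame of stand between -0.061 and 0.061 m and y of wedge_tip in the frame of stand between -0.061 and 0.061 m); the robot touches nothing.
It fails at once if the fingers hit or press the base with more than 60 N (contact force between the fingers and stand above 60 N).
It fails at once if the wedge is driven against the base with more than 20 N (while the fingers do not press on the base) (contact force between wedge and stand above 20 N and contact force between the fingers and stand below 0.1 N).
It fails at once if the base is shoved more than 15 mm or tipped over 0.1 rad (distance of stand from where it was at the start of the episode above 0.015 m or angle between stand's own z axis and vertical above 0.1 rad).
It fails at once if a bystander is moved more than 30 mm (distance of any of tape_measure, spoke_key, tape_roll, air_chuck, tyre_lever from where it was at the start of the episode above 0.03 m).
It also fails if it takes over 72 s, if anything falls off the work surface, if the arm or the gripper's body presses on something with over 40 N, if the wrist force passes 120 N, or if a joint passes its speed limit or range.

ROBOT

A 6-joint arm with a two-finger parallel gripper is mounted at the origin on a cart in front of the work surface, level with it; the furniture and walls round the work are solid. World frame = base frame: x ahead of the robot, y to its left, z up, the work surface at z = 0. Lengths are in m, angles in rad, forces in N, time in s.
With the tool pointing down it reaches from about 0.4 to 0.825 m from the base axis. Payload 7 kg.
Tool frame: the origin (TCP) lies on the centre line of the jaws, within the pads' length; the fingertips stand 8 mm ahead of it and the grasp point (between the pads) lies 11 mm behind it; z points along the fingers, y is the line along which they close (so a half turn about z gives the same grasp; the last joint's range is limited). The gripper opens to 88 mm and grips with 3 to 60 N. Pads are 19 mm wide; open, the fingers measure 130 mm over their backs; the gripper's body (78 mm by 193 mm) begins 47 mm behind the grasp point.
Start: joints at [1.408, 0.359, 0.012, 0, -1.224, -0.288], TCP at [0.294, 0.608, 0.235] pointing down, gripper open.
Joint ranges: [-3.07, 3.07], [-1.43, 2.12], [-1.02, 1.25], [-3.03, 1.67], [-3.05, -0], [-3.03, 3.03]. Speed limits (rad/s): [2.39, 2.39, 3.01, 3.14, 3.14, 3.14].

INTERFACE

Orientations are given as a 3x3 rotation matrix whose columns are the frame's x, y, z axes.
In Python, from bench import robot gives the robot as it stands.
- The arm moves only by the tool servo_tool, never from a script. Its argument "motion" is a list that holds one entry, the list of rows, each a list of 6 numbers: the shift along the tool's x, y, z in mm, then the turn, a rotation vector about the tool's x, y, z in rad. In form: [[[tx, ty, tz, ax, ay, az], ...]]. A call has exactly 5 rows; each row shifts and turns the commanded pose from where the row before left it, along the tool's axes as they then stand; what a row does not reach is not made up. A row lasts 1/10 s, in which the tool goes at most 50 mm and 8.59 degrees, less where a joint would pass 70% of its speed; a pose out of reach is approached as far as the arm can. A call is refused whole if a number of a shift passes 50 or a number of a turn 0.15, either way. A call with a gripper value outside its range is refused whole. "hand" is the closure in counts, from 0 (fully open) to 255 (shut), set as the call begins (left out, the last holds). The fingers move at their own pace and stop on an object; "grip_force" is the grip in N (left out, the last holds). Time passes only in rows, so rows that do not move let the fingers close, or fill a call up. It gives the time, the measured TCP pose, the force, the opening and the grip force at its end, in the units of the state.
- robot.read_state(): the state, without advancing time (a new reading comes with each control period).
- robot.grab_frame(name): name is "side" or "top" or "wrist"; returns the picture (420x560x3 uint8, blue, green, red); there is no depth.
- robot.camera_info(name): a dict with "intrinsics" (3x3 intrinsics, pixels), "origin" and "orientation" of the camera in the world; the wrist camera has in their place "tool_from_camera" (4x4, takes a point from camera to tool coordinates, whose origin is the TCP and whose axes are the flange's). Camera axes: x right, y up, looking along -z (the intrinsics and any distortion apply to the point x, -y, -z); pixel columns grow to the right and rows downward; lengths in m; the calibration is good to about 2 mm. The wrist camera is an equidistant fisheye: a pixel r from the principal point sees the ray r / f radians off the axis. A picture is of the moment at which its call begins: read the wrist's pose just before it. camera_info takes no time and is no camera call.
- robot.job_done(): hands the job in; it is judged then, once.
The state is a dict: "t": time; "joints": joint angles; "qd": joint speeds; "joint_torque": joint torques, N m; "tcp_pos": TCP position; "tool_rot": TCP orientation; "contact_force": force on the tool from outside, world axes, zero at the start; "torque": the same for the moment, N m; "finger_gap": finger opening in m; "gripper_force": force on a finger pad.
Only numpy, scipy, OpenCV 4.12 (cv2) and the standard library are available. Lean on these libraries where they do the work, as an engineer would, in place of code of your own. Each camera call takes 0.05 s, during which the arm holds its last target. There are 200 camera calls.

## Working session

There is one attempt and no reset: what is moved stays moved. The work goes in short steps, Python scripts to look and compute and a tool call to move; the robot and the scene stay as the last step left them, time stands still between calls to the robot, and variables do not carry over. Pictures are saved under pics/ and viewed, at most 10 in all, crops included, and the job is handed in when it is done.

Besides the shell and the picture viewer there is one more tool, called after "Call:" by a JSON object that holds its "name" and its "arguments". servo_tool: Moves the arm, as the interface text tells. Its arguments: {"type":"object","properties":{"motion":{"type":"array","items":{"type":"array","items":{"type":"array","items":{"type":"number"}}}},"hand":{"type":"number"},"grip_force":{"type":"number"}},"required":["motion"]}

```bash
ls; mkdir -p pics; python3 - <<'E'
from bench import robot
import cv2,numpy as np
for n in("top","side"):
    cv2.imwrite(f"pics/{n}0.png",robot.grab_frame(n)); print(n,robot.camera_info(n))
print(robot.camera_info("wrist"));print(robot.read_state())
E
```

```text
pics
top {'intrinsics': array([[433.12215175,   0.        , 278.29455646],
       [  0.        , 433.12215175, 211.5784974 ],
       [  0.        ,   0.        ,   1.        ]]), 'origin': array([ 0.36652025, -0.15080963,  1.3048438 ]), 'orientation': array([[ 0.02722364,  0.99086858, -0.13205429],
       [-0.99937067,  0.02397282, -0.02614525],
       [-0.02274079,  0.13268295,  0.99089762]])}
side {'intrinsics': array([[477.99019579,   0.        , 270.72108048],
       [  0.        , 477.99019579, 208.84995169],
       [  0.        ,   0.        ,   1.        ]]), 'origin': array([ 0.04567035, -1.06387843,  0.94465886]), 'orientation': array([[ 0.87103806,  0.31770648, -0.37464022],
       [-0.4910543 ,  0.5436417 , -0.68067568],
       [-0.01258502,  0.77686311,  0.62954374]])}
{'intrinsics': array([[325.1922621 ,   0.        , 275.64417307],
       [  0.        , 325.1922621 , 209.41538314],
       [  0.        ,   0.        ,   1.        ]]), 'tool_from_camera': array([[-2.01174719e-04,  9.65724443e-01,  2.59569375e-01,
         6.93507173e-02],
       [ 9.99999952e-01,  2.55978
[... 326 characters left out ...]
 -1.22410118e+00, -2.88126179e-01]), 'qd': array([-0.00069728, -0.00288252,  0.00142915,  0.00028315, -0.00107915,
        0.00024   ]), 'joint_torque': array([-1.98305199e-03, -5.84161627e+01,  2.93750256e+01,  7.01553494e+00,
        1.01956030e-02, -4.92726917e-05]), 'tcp_pos': array([0.29393738, 0.60719009, 0.23373252]), 'tool_rot': array([[ 9.00053513e-01, -4.35779123e-01, -4.78560198e-04],
       [-4.35779351e-01, -9.00052460e-01, -1.38830679e-03],
       [ 1.74265834e-04,  1.45809706e-03, -9.99998922e-01]]), 'contact_force': array([-0.26289613, -0.89301999, -0.25711214]), 'torque': array([-0.04571416,  0.0114346 , -0.02709631]), 'gripper_force': 0.0, 'finger_gap': 0.08747968092715595}
```

View pics/top0.png

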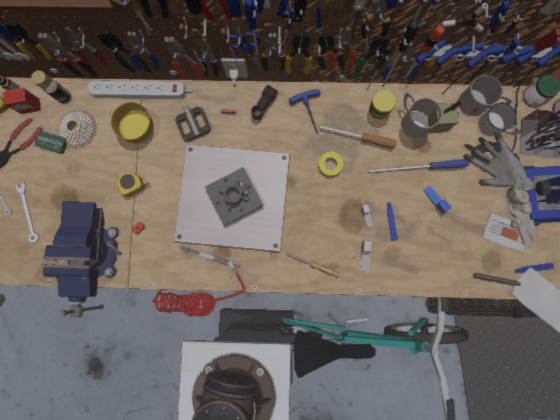

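View pics/side0.png

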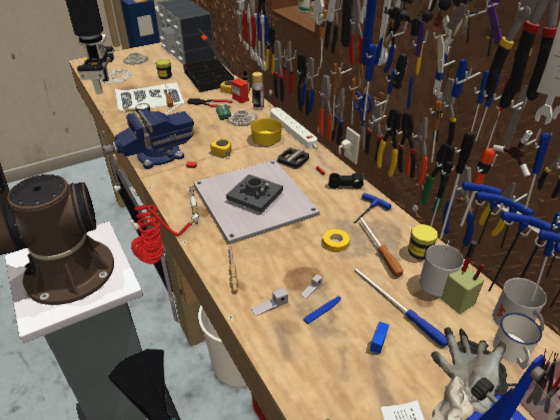

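The candidates for the wedge in the top view are grey at (367,213), larger grey at (366,254) and blue at (437,199). Blue is excluded, and of the two greys the one at (367,213) looks smaller. I'll check that in an enlarged crop.

```bash
python3 - <<'E'
import cv2
im=cv2.imread("pics/top0.png")
a=cv2.resize(im[190:290,335:405],None,fx=5.5,fy=5.5,interpolation=cv2.INTER_CUBIC)
b=cv2.resize(im[155:240,195:275],None,fx=5,fy=5.5,interpolation=cv2.INTER_CUBIC)
h=min(a.shape[0],b.shape[0])
b=cv2.resize(im[160:233,198:272],None,fx=5.5,fy=5.5,interpolation=cv2.INTER_CUBIC)
b=cv2.copyMakeBorder(b,0,a.shape[0]-b.shape[0],0,0,cv2.BORDER_CONSTANT)
cv2.imwrite("pics/crop1.png",cv2.hconcat([a,b])); print(a.shape,b.shape)
E
```

```text
(550, 385, 3) (550, 407, 3)
```

View pics/crop1.png

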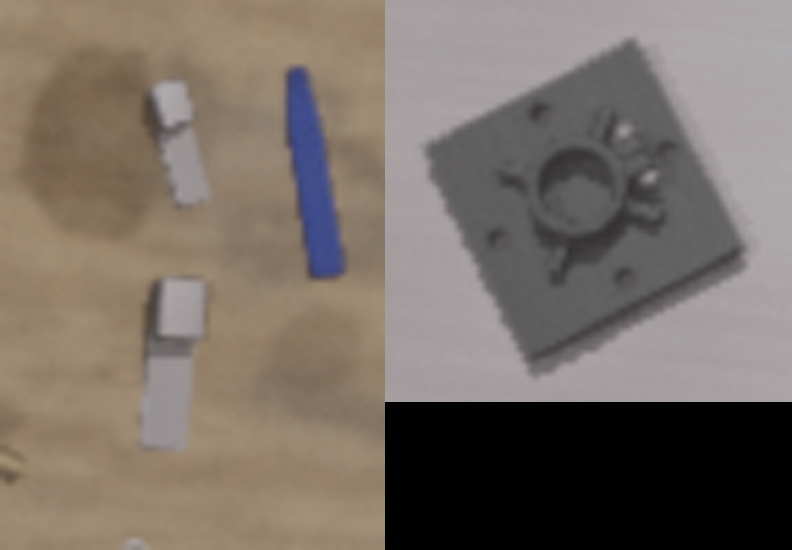

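```bash
cat > h.py <<'E'
from bench import robot
import cv2,numpy as np
def ray(name,px):
    c=robot.camera_info(name);K=c["intrinsics"]
    d=np.linalg.solve(K,[px[0],px[1],1.]); return c["origin"],c["orientation"]@(d*[1,-1,-1])
def at(name,px,z):
    o,d=ray(name,px); return o+d*(z-o[2])/d[2]
def tri(p1,p2):
    (a,d),(b,e)=ray("top",p1),ray("side",p2)
    d=d/np.linalg.norm(d);e=e/np.linalg.norm(e)
    s,t=np.linalg.lstsq(np.c_[d,-e],b-a,rcond=None)[0]
    return (a+s*d+b+t*e)/2,np.linalg.norm(a+s*d-b-t*e)
E
python3 - <<'E'
from h import *
np.set_printoptions(precision=4,suppress=True)
cb=lambda u,v,ox,oy:((u+.5)/5.5-.5+ox,(v+.5)/5.5-.5+oy)
F=np.array([at("top",cb(u-385,v,198,160),.044) for u,v in[(425,150),(633,38),(744,250),(533,360)]])
print(F,F.mean(0),np.linalg.norm(F-np.roll(F,-1,0),axis=1))
print("ang",[np.degrees(np.arctan2(*(F[(i+1)%4]-F[i])[1::-1])) for i in range(4)])
print("socket",at("top",cb(580-385,190,198,160),.076))
W=np.array([at("top",cb(u,v,335,190),.026) for u,v in[(150,92),(186,80),(194,123),(160,135)]])
print("head",W,W.mean(0),np.linalg.norm(W-np.roll(W,-1,0),axis=1))
T=np.array([at("top",cb(u,v,335,190),.0015) for u,v in[(178,206),(208,199)]]);print("tip",T,T.mean(0))
d=T.mean(0)-W.mean(0);print(d,np.linalg.norm(d[:2]),np.degrees(np.arctan2(d[1],d[0])))
P=np.array([at("top",p,.016) for p in[(185,146),(289,149),(282,250),(176,244)]]);print("plate",P,P.mean(0))
E
```

```text
[[ 0.6034  0.1027  0.044 ]
 [ 0.6677 -0.0075  0.044 ]
 [ 0.5529 -0.0716  0.044 ]
 [ 0.4909  0.0392  0.044 ]] [0.5787 0.0157 0.044 ] [0.1277 0.1315 0.1269 0.1292]
ang [np.float64(-59.735120247414706), np.float64(-150.86290611870334), np.float64(119.23276623067515), np.float64(29.454014924548424)]
socket [0.5779 0.0136 0.076 ]
head [[ 0.5587 -0.3649  0.026 ]
 [ 0.5657 -0.3843  0.026 ]
 [ 0.5424 -0.3886  0.026 ]
 [ 0.5354 -0.3704  0.026 ]] [ 0.5506 -0.3771  0.026 ] [0.0206 0.0237 0.0195 0.0239]
tip [[ 0.4997 -0.3844  0.0015]
 [ 0.504  -0.4007  0.0015]] [ 0.5019 -0.3926  0.0015]
[-0.0487 -0.0155 -0.0245] 0.051116909429498494 -162.3210246715489
plate [[ 0.7351  0.1762  0.016 ]
 [ 0.7322 -0.1443  0.016 ]
 [ 0.4236 -0.1309  0.016 ]
 [ 0.4331  0.1863  0.016 ]] [0.581  0.0218 0.016 ]
```

The crop settles it. The grey wedge at (367,213) is the smaller one: its head measures 24x20 mm and the tip is 51 mm away, which fits. The other grey wedge, at (366,254), is larger. The stand centre is about (0.578, 0.015), yaw about 30°, with sides of 127–131 mm, so that fits too. Next I'll press the near foot at (0.505, 0.035) with the fingers closed.

Call:
{"name": "servo_tool", "arguments": {"motion": [[[0,0,0,0,0,-0.092],[0,0,0,0,0,-0.092],[27,38,0,0,0,0],[27,38,0,0,0,0],[27,38,0,0,0,0]]], "hand": 255, "grip_force": 30}}

```text
t: 0.6
tcp_pos: [0.3422, 0.4746, 0.2338]
tool_rot: [[0.965, -0.263, -0.0], [-0.263, -0.965, -0.001], [-0.0, 0.001, -1.0]]
contact_force: [-0.0, 0.2, 0.5]
finger_gap: 0.0532
gripper_force: 0.0
```

Call:
{"name": "servo_tool", "arguments": {"motion": [[[27,38,0,0,0,0],[27,38,0,0,0,0],[27,38,0,0,0,0],[27,38,0,0,0,0],[27,38,0,0,0,0]]]}}

```text
t: 1.1
tcp_pos: [0.4224, 0.2554, 0.2345]
tool_rot: [[0.965, -0.263, -0.0], [-0.263, -0.965, 0.0], [-0.0, -0.0, -1.0]]
contact_force: [0.2, -0.1, 0.6]
finger_gap: 0.0129
gripper_force: 0.0
```

Call:
{"name": "servo_tool", "arguments": {"motion": [[[27,38,0,0,0,0],[27,38,0,0,0,0],[27,38,0,0,0,0],[27,38,0,0,0,0],[27,38,0,0,0,0]]]}}

```text
t: 1.6
tcp_pos: [0.5025, 0.0366, 0.2346]
tool_rot: [[0.965, -0.263, 0.0], [-0.263, -0.965, 0.0], [0.0, -0.0, -1.0]]
contact_force: [0.2, 0.5, -0.8]
finger_gap: 0.0
gripper_force: 0.0
```

Call:
{"name": "servo_tool", "arguments": {"motion": [[[2,0,45,0,0,0],[0,0,45,0,0,0],[0,0,45,0,0,0],[0,0,30,0,0,0],[0,0,6,0,0,0]]]}}

```text
t: 2.1
tcp_pos: [0.5017, 0.0367, 0.0601]
tool_rot: [[0.964, -0.265, -0.006], [-0.265, -0.964, -0.003], [-0.006, 0.004, -1.0]]
contact_force: [0.2, -0.2, 0.4]
finger_gap: 0.0002
gripper_force: 0.0
```

Call:
{"name": "servo_tool", "arguments": {"motion": [[[0,0,2,0,0,0],[0,0,1,0,0,0],[0,0,1,0,0,0],[0,0,1,0,0,0],[0,0,1,0,0,0]]]}}

```text
t: 2.6
tcp_pos: [0.5048, 0.0382, 0.0584]
tool_rot: [[0.965, -0.264, 0.002], [-0.264, -0.965, 0.001], [0.001, -0.001, -1.0]]
contact_force: [-0.5, 0.1, -0.1]
finger_gap: 0.0002
gripper_force: 0.0
```

Call:
{"name": "servo_tool", "arguments": {"motion": [[[0,2,0.9,0,0,0],[0,0,0.9,0,0,0],[0,0,0.9,0,0,0],[0,0,0.8,0,0,0],[0,0,0.5,0,0,0]]]}}

```text
t: 3.1
tcp_pos: [0.5038, 0.036, 0.0534]
tool_rot: [[0.965, -0.264, -0.0], [-0.264, -0.965, -0.0], [-0.0, 0.0, -1.0]]
contact_force: [-0.7, 0.1, -0.6]
finger_gap: 0.0005
gripper_force: 0.0
```

Call:
{"name": "servo_tool", "arguments": {"motion": [[[0,0,0.5,0,0,0],[0,0,0.5,0,0,0],[0,0,0.4,0,0,0],[0,0,0.4,0,0,0],[0,0,0.2,0,0,0]]]}}

```text
t: 3.6
tcp_pos: [0.5039, 0.036, 0.0522]
tool_rot: [[0.965, -0.263, 0.0], [-0.263, -0.965, -0.0], [0.0, 0.0, -1.0]]
contact_force: [-3.0, 0.5, 10.5]
finger_gap: 0.0006
gripper_force: 5.3
```

The near corner holds: 10.5 N with under 1 mm of sink. Next is the far corner.

Call:
{"name": "servo_tool", "arguments": {"motion": [[[0,0,-48,0,0,0],[38,0,0,0,0,0],[39,0,0,0,0,0],[39,0,0,0,0,0],[38,0,0,0,0,0]]]}}

```text
t: 4.1
tcp_pos: [0.6539, -0.0051, 0.0998]
tool_rot: [[0.965, -0.264, 0.001], [-0.264, -0.965, 0.0], [0.0, -0.0, -1.0]]
contact_force: [-0.1, 0.7, 0.5]
finger_gap: 0.0004
gripper_force: 0.0
```

Call:
{"name": "servo_tool", "arguments": {"motion": [[[0,0,25,0,0,0],[0,0,13,0,0,0],[0,0,4,0,0,0],[0,0,1,0,0,0],[0,0,0.8,0,0,0]]]}}

```text
t: 4.6
tcp_pos: [0.6525, -0.0042, 0.0566]
tool_rot: [[0.965, -0.263, 0.001], [-0.263, -0.965, 0.0], [0.001, -0.0, -1.0]]
contact_force: [-0.0, 0.4, 0.7]
finger_gap: 0.0004
gripper_force: 0.0
```

Call:
{"name": "servo_tool", "arguments": {"motion": [[[0,0,0.8,0,0,0],[0,0,0.8,0,0,0],[0,0,0.8,0,0,0],[0,0,0.5,0,0,0],[0,0,0.3,0,0,0]]]}}

```text
t: 5.1
tcp_pos: [0.6524, -0.0046, 0.0526]
tool_rot: [[0.965, -0.264, 0.0], [-0.264, -0.965, 0.0], [0.0, -0.0, -1.0]]
contact_force: [-0.2, -0.4, -0.0]
finger_gap: 0.0006
gripper_force: 0.0
```

Call:
{"name": "servo_tool", "arguments": {"motion": [[[0,0,0.4,0,0,0],[0,0,0.3,0,0,0],[0,0,0.2,0,0,0],[0,0,0.1,0,0,0],[0,0,0,0,0,0]]]}}

```text
t: 5.6
tcp_pos: [0.6524, -0.0046, 0.0523]
tool_rot: [[0.965, -0.263, 0.0], [-0.263, -0.965, -0.0], [0.0, 0.0, -1.0]]
contact_force: [-2.1, 0.5, 6.6]
finger_gap: 0.0003
gripper_force: 3.2
```

Call:
{"name": "servo_tool", "arguments": {"motion": [[[0,0,0.2,0,0,0],[0,0,0.2,0,0,0],[0,0,0.1,0,0,0],[0,0,0,0,0,0],[0,0,0,0,0,0]]]}}

```text
t: 6.1
tcp_pos: [0.6524, -0.0046, 0.0523]
tool_rot: [[0.965, -0.263, 0.0], [-0.263, -0.965, -0.0], [0.001, -0.0, -1.0]]
contact_force: [-4.6, 1.3, 9.4]
finger_gap: 0.0003
gripper_force: 4.8
```

The far corner holds as well. Next is the right corner, with the tool turned 90°.

Call:
{"name": "servo_tool", "arguments": {"motion": [[[0,0,-48,0,0,0],[-26,26,0,0,0,0],[-26,26,0,0,0,0],[-24,25,0,0,0,0],[0,0,0,0,0,0.142]]]}}

```text
t: 6.6
tcp_pos: [0.5548, -0.0605, 0.0991]
tool_rot: [[0.917, -0.4, -0.002], [-0.4, -0.917, 0.0], [-0.002, 0.0, -1.0]]
contact_force: [0.7, 0.8, -0.2]
finger_gap: 0.0003
gripper_force: 0.0
```

Call:
{"name": "servo_tool", "arguments": {"motion": [[[0,0,0,0,0,0.142],[0,0,0,0,0,0.142],[0,0,0,0,0,0.142],[0,0,0,0,0,0.142],[0,0,0,0,0,0.142]]]}}

```text
t: 7.1
tcp_pos: [0.5588, -0.0589, 0.099]
tool_rot: [[0.431, -0.902, 0.0], [-0.902, -0.431, 0.0], [-0.0, -0.0, -1.0]]
contact_force: [0.3, 0.5, -0.3]
finger_gap: 0.0003
gripper_force: 0.0
```

Call:
{"name": "servo_tool", "arguments": {"motion": [[[0,0,0,0,0,0.142],[0,0,0,0,0,0.142],[0,0,10,0,0,0.142],[0,0,10,0,0,0.142],[0,0,10,0,0,0.142]]]}}

```text
t: 7.6
tcp_pos: [0.5589, -0.0588, 0.0688]
tool_rot: [[-0.261, -0.965, 0.0], [-0.965, 0.261, 0.0], [-0.0, -0.0, -1.0]]
contact_force: [-0.5, 0.8, 0.1]
finger_gap: 0.0005
gripper_force: 0.0
```

Pose is right: (0.5589, -0.0588) with tool x at -105°. Now I'll press it.

Call:
{"name": "servo_tool", "arguments": {"motion": [[[0,0,8,0,0,0],[0,0,3,0,0,0],[0,0,1,0,0,0],[0,0,0.8,0,0,0],[0,0,0.8,0,0,0]]]}}

```text
t: 8.1
tcp_pos: [0.5591, -0.0587, 0.0558]
tool_rot: [[-0.254, -0.967, 0.001], [-0.967, 0.254, 0.0], [-0.0, -0.001, -1.0]]
contact_force: [-0.4, -0.3, 0.3]
finger_gap: 0.0002
gripper_force: 0.0
```

Call:
{"name": "servo_tool", "arguments": {"motion": [[[0,0,0.8,0,0,0],[0,0,0.8,0,0,0],[0,0,0.6,0,0,0],[0,0,0.6,0,0,0],[0,0,0.5,0,0,0]]]}}

```text
t: 8.6
tcp_pos: [0.5588, -0.0588, 0.0523]
tool_rot: [[-0.255, -0.967, 0.0], [-0.967, 0.255, -0.0], [0.0, -0.0, -1.0]]
contact_force: [-2.2, 0.9, 6.3]
finger_gap: 0.0004
gripper_force: 3.5
```

Call:
{"name": "servo_tool", "arguments": {"motion": [[[0,0,0.3,0,0,0],[0,0,0.3,0,0,0],[0,0,0.1,0,0,0],[0,0,0,0,0,0],[0,0,0,0,0,0]]]}}

```text
t: 9.1
tcp_pos: [0.5588, -0.0588, 0.0523]
tool_rot: [[-0.255, -0.967, 0.0], [-0.967, 0.255, -0.0], [0.0, -0.0, -1.0]]
contact_force: [-3.0, 0.5, 8.9]
finger_gap: 0.0005
gripper_force: 4.2
```

The right corner holds, so it should be the left corner, at (0.598, 0.089). I'll cross over the socket and press there until it tips.

Call:
{"name": "servo_tool", "arguments": {"motion": [[[0,0,-48,0,0,0],[-38,0,0,0,0,0],[-39,0,0,0,0,0],[-38,0,0,0,0,0],[-38,0,0,0,0,0]]]}}

```text
t: 9.6
tcp_pos: [0.5981, 0.0905, 0.0997]
tool_rot: [[-0.255, -0.967, 0.0], [-0.967, 0.255, 0.0], [-0.0, -0.0, -1.0]]
contact_force: [0.5, 0.2, -0.0]
finger_gap: 0.0003
gripper_force: 0.0
```

Call:
{"name": "servo_tool", "arguments": {"motion": [[[0,0,20,0,0,0],[0,0,15,0,0,0],[0,0,7,0,0,0],[0,0,1,0,0,0],[0,0,0.8,0,0,0]]]}}

```text
t: 10.1
tcp_pos: [0.5981, 0.0889, 0.056]
tool_rot: [[-0.255, -0.967, 0.0], [-0.967, 0.255, -0.0], [-0.0, -0.0, -1.0]]
contact_force: [-0.5, -0.0, 0.4]
finger_gap: 0.0004
gripper_force: 0.0
```

Call:
{"name": "servo_tool", "arguments": {"motion": [[[0,0,0.8,0,0,0],[0,0,0.8,0,0,0],[0,0,0.8,0,0,0],[0,0,0.8,0,0,0],[0,0,0.7,0,0,0]]]}}

```text
t: 10.6
tcp_pos: [0.598, 0.0892, 0.0519]
tool_rot: [[-0.255, -0.967, 0.0], [-0.967, 0.255, 0.0], [-0.0, -0.0, -1.0]]
contact_force: [-0.3, 0.8, 1.2]
finger_gap: 0.0007
gripper_force: 1.1
```

Call:
{"name": "servo_tool", "arguments": {"motion": [[[0,0,0.6,0,0,0],[0,0,0.6,0,0,0],[0,0,0.6,0,0,0],[0,0,0.6,0,0,0],[0,0,0.4,0,0,0]]]}}

```text
t: 11.1
tcp_pos: [0.5984, 0.0897, 0.0494]
tool_rot: [[-0.255, -0.967, 0.001], [-0.967, 0.255, 0.001], [-0.001, -0.001, -1.0]]
contact_force: [-0.9, 5.6, 4.9]
finger_gap: 0.0005
gripper_force: 2.8
```

The left corner gives: about 3 mm of sink at about 7 N. I'll lift off and fly over to the wedge with the jaws part open.

Call:
{"name": "servo_tool", "arguments": {"motion": [[[0,0,-2,0,0,0],[0,0,-10,0,0,0],[0,0,-40,0,0,0],[0,0,-40,0,0,0],[46,-7,-20,0,0,0]]]}}

```text
t: 11.6
tcp_pos: [0.5951, 0.0459, 0.1646]
tool_rot: [[-0.251, -0.968, 0.005], [-0.968, 0.251, 0.001], [-0.002, -0.004, -1.0]]
contact_force: [1.7, -1.1, -0.0]
finger_gap: 0.0007
gripper_force: 0.0
```

Call:
{"name": "servo_tool", "arguments": {"motion": [[[46,-7,0,0,0,0],[46,-7,0,0,0,0],[46,-7,0,0,0,0],[46,-7,0,0,0,0],[46,-7,0,0,0,0]]], "hand": 139}}

```text
t: 12.1
tcp_pos: [0.5669, -0.19, 0.1611]
tool_rot: [[-0.255, -0.967, -0.001], [-0.967, 0.255, -0.0], [0.0, 0.001, -1.0]]
contact_force: [1.7, 0.4, 0.7]
finger_gap: 0.0347
gripper_force: 0.0
```

Call:
{"name": "servo_tool", "arguments": {"motion": [[[46,-7,0,0,0,0],[46,-8,0,0,0,0],[46,-8,0,0,0,0],[49,-8,0,0,0,0],[0,0,0,0,0,0.145]]]}}

```text
t: 12.6
tcp_pos: [0.5481, -0.3819, 0.1601]
tool_rot: [[-0.395, -0.919, -0.002], [-0.919, 0.395, -0.0], [0.001, 0.002, -1.0]]
contact_force: [-0.6, 0.4, -0.5]
finger_gap: 0.0398
gripper_force: 0.0
```

Call:
{"name": "servo_tool", "arguments": {"motion": [[[0,0,0,0,0,0.145],[0,0,0,0,0,0.145],[0,0,0,0,0,0.145],[0,0,0,0,0,0.145],[0,0,0,0,0,0.145]]]}}

```text
t: 13.1
tcp_pos: [0.5494, -0.3768, 0.1607]
tool_rot: [[-0.906, -0.422, -0.001], [-0.422, 0.906, 0.0], [0.001, 0.001, -1.0]]
contact_force: [-0.8, -0.0, -1.3]
finger_gap: 0.0399
gripper_force: 0.0
```

Call:
{"name": "servo_tool", "arguments": {"motion": [[[0,0,10,0,0,0.145],[0,0,15,0,0,0],[0,0,15,0,0,0],[0,0,0,0,0,0],[0,0,0,0,0,0]]]}}

```text
t: 13.6
tcp_pos: [0.5499, -0.3766, 0.1199]
tool_rot: [[-0.955, -0.295, -0.002], [-0.295, 0.955, 0.0], [0.002, 0.001, -1.0]]
contact_force: [0.5, 0.3, 0.1]
finger_gap: 0.0398
gripper_force: 0.0
```

```bash
python3 - <<'E'
from h import *
import pickle
s=robot.read_state(); im=robot.grab_frame("wrist"); pickle.dump(s,open("s1.pkl","wb"))
cv2.imwrite("pics/w1.png",im); print(s["tcp_pos"],s["tool_rot"],s["joints"],s["finger_gap"])
cv2.imwrite("pics/top1.png",robot.grab_frame("top"))
E
```

```text
[ 0.54986898 -0.37656959  0.11994399] [[-9.55366546e-01 -2.95417697e-01 -1.77411142e-03]
 [-2.95418760e-01  9.55367795e-01  3.64383569e-04]
 [ 1.58728356e-03  8.72225667e-04 -9.99998360e-01]] [-3.08444140e-01  4.31927102e-01 -1.51009998e-01  2.28981074e-04
 -9.89660244e-01 -9.62584554e-01] 0.03981492314965804
```

View pics/w1.png

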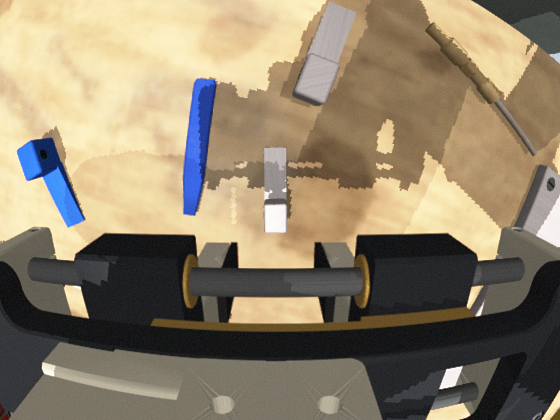

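The wrist view shows the wedge aligned with the tool: tip at (275,148), head top spanning (265..286, 204..233). The larger wedge is at (325,55) and the blue lever at (198,145).

```bash
cat >> h.py <<'E'
def wat(s,px,z):
    c=robot.camera_info("wrist");K=c["intrinsics"];T=c["tool_from_camera"]
    a=np.array([(px[0]-K[0,2])/K[0,0],(px[1]-K[1,2])/K[1,1]]);r=np.linalg.norm(a)+1e-12
    d=np.r_[np.sin(r)*a/r*[1,-1],-np.cos(r)]
    R=s["tool_rot"];o=R@T[:3,3]+s["tcp_pos"];d=R@T[:3,:3]@d
    return o+d*(z-o[2])/d[2]
E
python3 - <<'E'
from h import *
import pickle
np.set_printoptions(precision=4,suppress=True)
s=pickle.load(open("s1.pkl","rb"));im=cv2.imread("pics/w1.png")
g=cv2.cvtColor(im,6);print(g[140:240,275].tolist());print(g[215,255:296].tolist());print(g[165,255:296].tolist())
for px,z in[((264,148),.0015),((286,148),.0015),((265,204),.026),((286.5,204),.026),((265,233),.026),((286.5,233),.026)]:
    p=wat(s,px,z);print(px,p,s["tool_rot"].T@(p-s["tcp_pos"]))
E
```

```text
[139, 137, 137, 135, 136, 135, 131, 146, 188, 192, 186, 185, 183, 184, 183, 186, 188, 183, 186, 185, 185, 165, 156, 148, 149, 147, 150, 146, 147, 149, 146, 145, 149, 148, 151, 147, 143, 143, 144, 143, 144, 143, 143, 150, 143, 146, 146, 145, 148, 147, 145, 147, 146, 145, 146, 142, 140, 148, 128, 86, 84, 79, 81, 91, 157, 233, 249, 249, 250, 250, 250, 249, 249, 250, 250, 249, 249, 249, 249, 249, 250, 250, 251, 250, 250, 251, 250, 249, 249, 249, 250, 247, 207, 190, 190, 190, 190, 191, 191, 196]
[187, 187, 185, 181, 184, 185, 183, 179, 155, 170, 236, 253, 253, 252, 251, 250, 250, 250, 250, 250, 249, 249, 248, 248, 247, 247, 248, 248, 247, 247, 230, 157, 89, 81, 87, 103, 155, 155, 155, 160, 161]
[117, 119, 115, 117, 116, 110, 111, 107, 107, 137, 145, 150, 149, 153, 144, 147, 147, 151, 145, 150, 147, 144, 146, 152, 186, 188, 183, 167, 182, 179, 153, 97, 102, 163, 168, 172, 169, 166, 168, 170, 169]
(264, 148) [ 0.5049 -0.3995  0.0015] [ 0.0495 -0.0087  0.1185]
(286, 148) [ 0.4996 -0.3822  0.0015] [0.0495 0.0094 0.1185]
(265, 204) [ 0.5442 -0.386   0.026 ] [ 0.0081 -0.0074  0.094 ]
(286.5, 204) [ 0.5392 -0.3701  0.026 ] [0.0081 0.0093 0.094 ]
(265, 233) [ 0.5669 -0.3792  0.026 ] [-0.0156 -0.0076  0.0939]
(286.5, 233) [ 0.5618 -0.3629  0.026 ] [-0.0156  0.0095  0.0939]
```

Call:
{"name": "servo_tool", "arguments": {"motion": [[[-4,0.5,40,0,0,0],[0,0,40,0,0,0],[0,0,20,0,0,0],[0,0,7,0,0,0],[0,0,2,0,0,0]]]}}

```text
t: 14.2
tcp_pos: [0.5542, -0.3751, 0.0117]
tool_rot: [[-0.956, -0.294, -0.0], [-0.294, 0.956, -0.0], [0.0, -0.0, -1.0]]
contact_force: [0.6, 0.5, 0.1]
finger_gap: 0.0398
gripper_force: 0.0
```

Call:
{"name": "servo_tool", "arguments": {"motion": [[[0,0,0,0,0,0],[0,0,0,0,0,0],[0,0,0,0,0,0],[0,0,0,0,0,0],[0,0,0,0,0,0]]], "hand": 255, "grip_force": 25}}

```text
t: 14.7
tcp_pos: [0.5547, -0.3752, 0.013]
tool_rot: [[-0.956, -0.294, 0.002], [-0.294, 0.956, -0.001], [-0.001, -0.001, -1.0]]
contact_force: [-1.0, 1.1, 6.9]
finger_gap: 0.018
gripper_force: 25.0
```

Gripped (18 mm gap), but the closing fingertips seem to brace on the bench (6.9 N upward). I'll regrasp 3 mm higher.

Call:
{"name": "servo_tool", "arguments": {"motion": [[[0,0,0,0,0,0],[0,0,0,0,0,0],[0,0,-2,0,0,0],[0,0,-1,0,0,0],[0,0,0,0,0,0]]], "hand": 170}}

```text
t: 15.2
tcp_pos: [0.5541, -0.375, 0.0148]
tool_rot: [[-0.956, -0.293, 0.0], [-0.293, 0.956, -0.0], [-0.0, -0.0, -1.0]]
contact_force: [0.2, 0.6, 0.6]
finger_gap: 0.0291
gripper_force: 0.0
```

Call:
{"name": "servo_tool", "arguments": {"motion": [[[0,0,0,0,0,0],[0,0,0,0,0,0],[0,0,0,0,0,0],[0,0,0,0,0,0],[0,0,0,0,0,0]]], "hand": 255, "grip_force": 25}}

```text
t: 15.7
tcp_pos: [0.554, -0.3749, 0.0146]
tool_rot: [[-0.956, -0.293, -0.0], [-0.293, 0.956, 0.0], [0.0, 0.0, -1.0]]
contact_force: [-0.1, 0.8, 0.4]
finger_gap: 0.0176
gripper_force: 25.0
```

Now it's gripped clean. The wedge bottom is at TCP − 14.6 mm. I'll carry it to the outer (far-left) face of the short foot, with the wedge axis along the stand's −x (yaw −150°).

Call:
{"name": "servo_tool", "arguments": {"motion": [[[0,0,-40,0,0,0],[0,0,-40,0,0,0],[-24,41,-30,0,0,0],[-24,41,0,0,0,0],[-24,41,0,0,0,0]]]}}

```text
t: 16.2
tcp_pos: [0.586, -0.2403, 0.1226]
tool_rot: [[-0.956, -0.292, 0.002], [-0.292, 0.956, 0.0], [-0.002, -0.001, -1.0]]
contact_force: [1.6, 0.1, -1.6]
finger_gap: 0.0178
gripper_force: 25.0
```

Call:
{"name": "servo_tool", "arguments": {"motion": [[[-24,41,0,0,0,0],[-24,41,0,0,0,0],[-24,41,0,0,0,0],[-24,41,0,0,0,0],[-24,41,0,0,0,0]]]}}

```text
t: 16.7
tcp_pos: [0.64, -0.0081, 0.1214]
tool_rot: [[-0.956, -0.294, -0.0], [-0.294, 0.956, 0.0], [0.0, 0.0, -1.0]]
contact_force: [0.7, -0.4, -1.6]
finger_gap: 0.0177
gripper_force: 25.0
```

Call:
{"name": "servo_tool", "arguments": {"motion": [[[-24,41,0,0,0,0],[-24,41,0,0,0,0],[-24,41,0,0,0,0],[0,0,0,0,0,-0.112],[0,0,0,0,0,-0.112]]]}}

```text
t: 17.2
tcp_pos: [0.6725, 0.1306, 0.1206]
tool_rot: [[-0.863, -0.504, -0.001], [-0.504, 0.863, -0.0], [0.001, 0.0, -1.0]]
contact_force: [-0.1, -0.2, -1.5]
finger_gap: 0.018
gripper_force: 25.0
```

Call:
{"name": "servo_tool", "arguments": {"motion": [[[0,0,30,0,0,0],[0,0,20,0,0,0],[0,0,10,0,0,0],[0,0,0,0,0,0],[0,0,0,0,0,0]]]}}

```text
t: 17.7
tcp_pos: [0.6733, 0.1286, 0.062]
tool_rot: [[-0.867, -0.499, 0.001], [-0.499, 0.867, -0.0], [-0.0, -0.0, -1.0]]
contact_force: [0.7, 0.4, -1.4]
finger_gap: 0.0182
gripper_force: 25.0
```

```bash
python3 - <<'E'
from h import *
import pickle
a,b=[cv2.cvtColor(cv2.imread(f"pics/top{i}.png"),6).astype(np.float32)[158:232,198:272] for i in(0,1)]
print("shift px",cv2.phaseCorrelate(a,b,cv2.createHanningWindow(a.shape[::-1],cv2.CV_32F)))
s=robot.read_state(); im=robot.grab_frame("wrist"); pickle.dump(s,open("s2.pkl","wb"))
cv2.imwrite("pics/w2.png",im); print(s["tcp_pos"],s["tool_rot"],s["finger_gap"],s["gripper_force"])
E
```

```text
shift px ((0.5161455824587691, 0.5095632440203346), 0.7470333228217231)
[0.67332647 0.12862521 0.06201184] [[-8.66854854e-01 -4.98560241e-01  5.89915542e-04]
 [-4.98560364e-01  8.66854981e-01 -7.32124562e-05]
 [-4.74870406e-04 -3.57573081e-04 -9.99999823e-01]] 0.01823743913818097 24.97618943452835
```

View pics/w2.png

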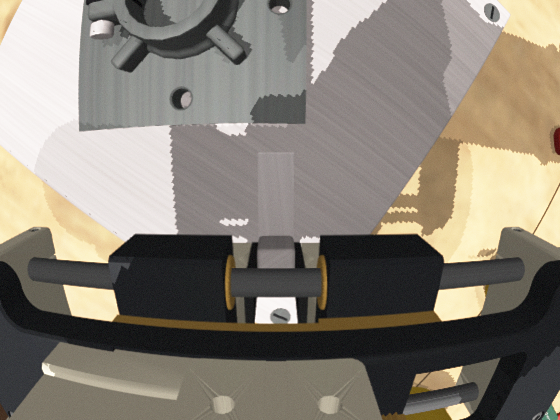

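The stand's facing edge runs from (80,131) to (305,123), its left corner is at (305,123), and the held wedge tip is at (258..294,152). I'll convert these to tool coordinates.

```bash
python3 - <<'E'
from h import *
import pickle
np.set_printoptions(precision=4,suppress=True)
s=pickle.load(open("s2.pkl","rb"));R=s["tool_rot"];t=s["tcp_pos"]
g=cv2.cvtColor(cv2.imread("pics/w2.png"),6);print(g[105:135,290].tolist(),g[110,295:315].tolist())
P={}
for n,px,z in[("A",(80,131),.044),("B",(305,123),.044),("C",(306.5,60),.044),("t1",(258,152),.0489),("t2",(294,152),.0489),("Bu",(305,123),.026)]:
    P[n]=wat(s,px,z);print(n,P[n],R.T@(P[n]-t))
print(np.linalg.norm(P["A"]-P["B"]))
d=P["A"]-P["B"];print("edge yaw",np.degrees(np.arctan2(d[1],d[0])),"face normal tool ang",np.degrees(np.arctan2(*(R.T@d)[:2])))
E
```

```text
[84, 83, 84, 92, 86, 87, 82, 91, 85, 87, 84, 93, 93, 90, 86, 84, 86, 84, 88, 139, 136, 135, 138, 140, 139, 134, 132, 141, 138, 132] [83, 86, 89, 87, 87, 85, 81, 82, 87, 85, 100, 132, 135, 137, 136, 137, 137, 142, 140, 147]
A [ 0.6681 -0.0047  0.044 ] [ 0.071  -0.1129  0.018 ]
B [0.6051 0.1076 0.044 ] [0.0696 0.0158 0.018 ]
C [0.576  0.0917 0.044 ] [0.1028 0.0165 0.018 ]
t1 [0.6297 0.0942 0.0489] [ 0.055  -0.0081  0.0131]
t2 [0.6207 0.1098 0.0489] [0.055  0.0099 0.0131]
Bu [0.6042 0.1089 0.026 ] [0.0697 0.0174 0.036 ]
0.12871769172488298
edge yaw -60.71788615009745 face normal tool ang 179.37731009026535
```

Call:
{"name": "servo_tool", "arguments": {"motion": [[[0,4,15,0,0,0],[0,0,10,0,0,0],[0,0,4,0,0,0],[0,0,1,0,0,0],[0,0,0.5,0,0,0]]]}}

```text
t: 18.25
tcp_pos: [0.6708, 0.132, 0.0307]
tool_rot: [[-0.867, -0.499, -0.0], [-0.499, 0.867, -0.0], [0.0, -0.0, -1.0]]
contact_force: [0.0, 0.0, 0.3]
finger_gap: 0.0176
gripper_force: 25.0
```

Call:
{"name": "servo_tool", "arguments": {"motion": [[[0,0,0.4,0,0,0],[0,0,0.3,0,0,0],[0,0,0.2,0,0,0],[0,0,0,0,0,0],[0,0,0,0,0,0]]]}}

```text
t: 18.75
tcp_pos: [0.6709, 0.132, 0.0306]
tool_rot: [[-0.867, -0.498, 0.0], [-0.498, 0.867, 0.0], [-0.0, -0.0, -1.0]]
contact_force: [-2.5, -0.4, 4.8]
finger_gap: 0.0178
gripper_force: 25.0
```

Call:
{"name": "servo_tool", "arguments": {"motion": [[[4,0,-0.4,0,0,0],[6,0,0,0,0,0],[6,0,0,0,0,0],[5,0,0,0,0,0],[3,0,0,0,0,0]]]}}

```text
t: 19.25
tcp_pos: [0.6498, 0.1199, 0.0306]
tool_rot: [[-0.867, -0.498, 0.0], [-0.498, 0.867, 0.0], [-0.001, -0.0, -1.0]]
contact_force: [1.0, 0.9, 1.5]
finger_gap: 0.0179
gripper_force: 25.0
```

Call:
{"name": "servo_tool", "arguments": {"motion": [[[1,0,0,0,0,0],[1,0,0,0,0,0],[0.5,0,0,0,0,0],[0,0,0,0,0,0],[0,0,0,0,0,0]]]}}

```text
t: 19.75
tcp_pos: [0.6482, 0.119, 0.0306]
tool_rot: [[-0.867, -0.499, 0.001], [-0.499, 0.867, 0.0], [-0.001, -0.0, -1.0]]
contact_force: [1.8, 0.8, 4.2]
finger_gap: 0.0176
gripper_force: 25.0
```

Call:
{"name": "servo_tool", "arguments": {"motion": [[[0.7,0,-0.1,0,0,0],[0.7,0,0,0,0,0],[0.7,0,0,0,0,0],[0.7,0,0,0,0,0],[0.7,0,0,0,0,0]]]}}

```text
t: 20.25
tcp_pos: [0.645, 0.1171, 0.0306]
tool_rot: [[-0.867, -0.498, 0.0], [-0.498, 0.867, 0.0], [-0.0, -0.0, -1.0]]
contact_force: [3.2, 0.7, 2.8]
finger_gap: 0.0177
gripper_force: 25.0
```

Call:
{"name": "servo_tool", "arguments": {"motion": [[[0.6,0,0,0,0,0],[0.6,0,0,0,0,0],[0.6,0,0,0,0,0],[0.6,0,0,0,0,0],[0.6,0,0,0,0,0]]]}}

```text
t: 20.75
tcp_pos: [0.6424, 0.1156, 0.0306]
tool_rot: [[-0.867, -0.498, 0.0], [-0.498, 0.867, 0.0], [-0.0, -0.0, -1.0]]
contact_force: [2.8, 1.4, 3.6]
finger_gap: 0.0177
gripper_force: 25.0
```

Call:
{"name": "servo_tool", "arguments": {"motion": [[[0.5,0,0,0,0,0],[0.5,0,0,0,0,0],[0.5,0,0,0,0,0],[0.5,0,0,0,0,0],[0.5,0,0,0,0,0]]]}}

```text
t: 21.25
tcp_pos: [0.6402, 0.1144, 0.0306]
tool_rot: [[-0.867, -0.499, 0.0], [-0.499, 0.867, 0.0], [-0.0, -0.0, -1.0]]
contact_force: [3.4, 1.1, 4.9]
finger_gap: 0.0177
gripper_force: 25.0
```

Call:
{"name": "servo_tool", "arguments": {"motion": [[[0.5,0,-0.2,0,0,0],[0.5,0,0,0,0,0],[0.5,0,0,0,0,0],[0.5,0,0,0,0,0],[0.5,0,0,0,0,0]]]}}

```text
t: 21.75
tcp_pos: [0.6384, 0.1134, 0.0306]
tool_rot: [[-0.867, -0.499, 0.001], [-0.499, 0.867, 0.001], [-0.001, -0.0, -1.0]]
contact_force: [6.9, 3.2, 0.4]
finger_gap: 0.0181
gripper_force: 25.0
```

Call:
{"name": "servo_tool", "arguments": {"motion": [[[0.1,0,0,0,0,0],[0,0,0,0,0,0],[0,0,0,0,0,0],[0,0,0,0,0,0],[0,0,0,0,0,0]]]}}

```text
t: 22.25
tcp_pos: [0.6384, 0.1134, 0.0306]
tool_rot: [[-0.867, -0.499, 0.001], [-0.499, 0.867, 0.0], [-0.001, -0.0, -1.0]]
contact_force: [5.3, 2.8, 1.4]
finger_gap: 0.0177
gripper_force: 25.0
```

Call:
{"name": "servo_tool", "arguments": {"motion": [[[0.3,0,0,0,0,0],[0.2,0,0,0,0,0],[0,0,0,0,0,0],[0,0,0,0,0,0],[0,0,0,0,0,0]]]}}

```text
t: 22.75
tcp_pos: [0.6383, 0.1134, 0.0307]
tool_rot: [[-0.867, -0.499, 0.002], [-0.499, 0.867, 0.001], [-0.002, -0.0, -1.0]]
contact_force: [5.3, 2.5, 1.4]
finger_gap: 0.0177
gripper_force: 25.0
```

Call:
{"name": "servo_tool", "arguments": {"motion": [[[0.4,0,0,0,0,0],[0.3,0,0,0,0,0],[0,0,0,0,0,0],[0,0,0,0,0,0],[0,0,0,0,0,0]]]}}

```text
t: 23.25
tcp_pos: [0.6381, 0.1133, 0.0308]
tool_rot: [[-0.867, -0.499, 0.002], [-0.499, 0.867, 0.001], [-0.003, -0.0, -1.0]]
contact_force: [7.1, 3.3, -0.7]
finger_gap: 0.0178
gripper_force: 25.0
```

Snug at about 7.8 N. Release, rise and look.

Call:
{"name": "servo_tool", "arguments": {"motion": [[[0,0,0,0,0,0],[0,0,0,0,0,0],[0,0,0,0,0,0],[0,0,0,0,0,0],[0,0,-2,0,0,0]]], "hand": 150}}

```text
t: 23.75
tcp_pos: [0.6361, 0.1121, 0.0322]
tool_rot: [[-0.867, -0.498, -0.001], [-0.498, 0.867, -0.001], [0.001, 0.0, -1.0]]
contact_force: [1.2, -0.2, 0.3]
finger_gap: 0.0361
gripper_force: 0.0
```

Call:
{"name": "servo_tool", "arguments": {"motion": [[[0,0,-10,0,0,0],[0,0,-30,0,0,0],[0,0,-30,0,0,0],[0,0,0,0,0,0],[0,0,0,0,0,0]]]}}

```text
t: 24.25
tcp_pos: [0.6373, 0.1127, 0.1044]
tool_rot: [[-0.867, -0.498, 0.002], [-0.498, 0.867, 0.001], [-0.003, -0.0, -1.0]]
contact_force: [-0.0, -0.1, -0.4]
finger_gap: 0.0361
gripper_force: 0.0
```

```bash
python3 - <<'E'
from h import *
import pickle
s=robot.read_state(); im=robot.grab_frame("wrist"); pickle.dump(s,open("s3.pkl","wb"))
cv2.imwrite("pics/w3.png",im); print(s["tcp_pos"],s["joints"])
E
```

```text
[0.63726163 0.11273875 0.1043639 ] [ 4.75934433e-01  4.16761510e-01 -2.16863388e-01 -1.20453881e-04
 -9.34552355e-01 -1.52493738e+00]
```

View pics/w3.png

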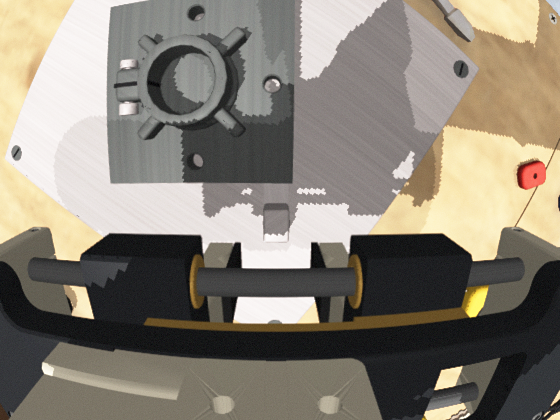

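The wedge head is at (264..289, 205..240), its taper disappears under the flange edge at row 183, and the left corner is at (293,183). I'll check the alignment and work out the press target.

```bash
python3 - <<'E'
from h import *
import pickle
np.set_printoptions(precision=4,suppress=True)
s=pickle.load(open("s3.pkl","rb"));R=s["tool_rot"];t=s["tcp_pos"]
q=lambda px,z:R.T@(wat(s,px,z)-t)
A=q((110,183),.044);B=q((293.5,183),.044);C=q((294,60),.044)
print(A,B,C);print("head",q((264,205),.042),q((289,205),.042),q((276,240),.042))
print("foot rel tool",B+[.011,-.011,0],"world",t+R@(B+[.011,-.011,0]))
E
```

```text
[ 0.0322 -0.1183  0.0603] [0.0305 0.0125 0.0603] [0.1111 0.0125 0.0601]
head [ 0.0151 -0.0071  0.0623] [0.0151 0.0098 0.0623] [-0.01    0.001   0.0624]
foot rel tool [0.0415 0.0015 0.0603] world [0.6007 0.0934 0.044 ]
```

The wedge is centred on the foot to 0.2 mm, with its tip about 20 mm under. Now close the fingers and press the same corner again.

Call:
{"name": "servo_tool", "arguments": {"motion": [[[20,1,0,0,0,0],[20,0,0,0,0,0],[0,0,0,0,0,0],[0,0,0,0,0,0],[0,0,10,0,0,0]]], "hand": 255}}

```text
t: 24.8
tcp_pos: [0.6029, 0.0939, 0.0933]
tool_rot: [[-0.867, -0.499, 0.002], [-0.499, 0.867, 0.001], [-0.002, -0.001, -1.0]]
contact_force: [-0.1, -0.3, 0.8]
finger_gap: 0.0028
gripper_force: 0.0
```

Call:
{"name": "servo_tool", "arguments": {"motion": [[[0,0,20,0,0,0],[0,0,12,0,0,0],[0,0,4,0,0,0],[0,0,1,0,0,0],[0,0,0.5,0,0,0]]]}}

```text
t: 25.3
tcp_pos: [0.602, 0.0935, 0.0553]
tool_rot: [[-0.867, -0.499, 0.0], [-0.499, 0.867, -0.0], [-0.0, -0.0, -1.0]]
contact_force: [0.9, -0.0, -0.1]
finger_gap: 0.0002
gripper_force: 0.0
```

Call:
{"name": "servo_tool", "arguments": {"motion": [[[1,0,0.6,0,0,0],[1,0,0.6,0,0,0],[0,0,0.6,0,0,0],[0,0,0.5,0,0,0],[0,0,0.4,0,0,0]]]}}

```text
t: 25.8
tcp_pos: [0.5999, 0.0924, 0.0526]
tool_rot: [[-0.867, -0.498, 0.0], [-0.498, 0.867, 0.0], [-0.0, -0.0, -1.0]]
contact_force: [-1.2, -0.0, 0.3]
finger_gap: 0.0004
gripper_force: 0.0
```

Call:
{"name": "servo_tool", "arguments": {"motion": [[[0,0,0.3,0,0,0],[0,0,0.3,0,0,0],[0,0,0.2,0,0,0],[0,0,0.2,0,0,0],[0,0,0,0,0,0]]]}}

```text
t: 26.3
tcp_pos: [0.5999, 0.0924, 0.0522]
tool_rot: [[-0.867, -0.499, 0.0], [-0.499, 0.867, -0.0], [-0.0, -0.0, -1.0]]
contact_force: [-2.7, 1.1, 6.7]
finger_gap: 0.0006
gripper_force: 3.5
```

It holds at 0.0522, like the sound corners. I'll press a bit harder and hold.

Call:
{"name": "servo_tool", "arguments": {"motion": [[[0,0,0.4,0,0,0],[0,0,0.4,0,0,0],[0,0,0.2,0,0,0],[0,0,0,0,0,0],[0,0,0,0,0,0]]]}}

```text
t: 26.8
tcp_pos: [0.6, 0.0924, 0.0521]
tool_rot: [[-0.867, -0.499, 0.001], [-0.499, 0.867, 0.0], [-0.001, -0.0, -1.0]]
contact_force: [-5.2, 0.5, 13.8]
finger_gap: 0.0003
gripper_force: 6.9
```

Call:
{"name": "servo_tool", "arguments": {"motion": [[[0,0,0.2,0,0,0],[0,0,0,0,0,0],[0,0,0,0,0,0],[0,0,0,0,0,0],[0,0,0,0,0,0]]]}}

```text
t: 27.3
tcp_pos: [0.6, 0.0925, 0.052]
tool_rot: [[-0.867, -0.499, 0.001], [-0.499, 0.867, 0.0], [-0.001, -0.0, -1.0]]
contact_force: [-6.2, 0.4, 14.8]
finger_gap: 0.0006
gripper_force: 7.6
```

No sink at 15 N. Lift off, move aside and check the stand in the top view.

Call:
{"name": "servo_tool", "arguments": {"motion": [[[0,0,-1,0,0,0],[0,0,-9,0,0,0],[0,0,-40,0,0,0],[0,0,-45,0,0,0],[0,0,-45,0,0,0]]]}}

```text
t: 27.8
tcp_pos: [0.5996, 0.0922, 0.192]
tool_rot: [[-0.867, -0.498, -0.001], [-0.498, 0.867, -0.0], [0.001, -0.0, -1.0]]
contact_force: [1.6, 1.0, -0.6]
finger_gap: 0.0005
gripper_force: 0.0
```

Call:
{"name": "servo_tool", "arguments": {"motion": [[[0,45,-20,0,0,0],[0,45,0,0,0,0],[0,45,0,0,0,0],[0,45,0,0,0,0],[0,45,0,0,0,0]]]}}

```text
t: 28.3
tcp_pos: [0.4867, 0.2888, 0.211]
tool_rot: [[-0.867, -0.498, 0.001], [-0.498, 0.867, 0.001], [-0.001, 0.0, -1.0]]
contact_force: [0.4, 0.4, 0.2]
finger_gap: 0.0009
gripper_force: 0.0
```

Call:
{"name": "servo_tool", "arguments": {"motion": [[[0,45,0,0,0,0],[0,45,0,0,0,0],[0,0,0,0,0,0],[0,0,0,0,0,0],[0,0,0,0,0,0]]]}}

```text
t: 28.8
tcp_pos: [0.443, 0.365, 0.2104]
tool_rot: [[-0.867, -0.498, -0.0], [-0.498, 0.867, -0.0], [0.0, -0.0, -1.0]]
contact_force: [0.3, -0.5, 0.4]
finger_gap: 0.0003
gripper_force: 0.0
```

```bash
python3 - <<'E'
from h import *
im=robot.grab_frame("top");cv2.imwrite("pics/top2.png",im)
a,b=cv2.imread("pics/top0.png"),im
f=lambda x:cv2.resize(x[140:255,170:295],None,fx=3.15,fy=3.15,interpolation=cv2.INTER_CUBIC)
cv2.imwrite("pics/cmp.png",cv2.hconcat([f(a),f(b)]))
for nm,r in(("plate",(140,255,170,295)),("stand",(164,230,203,268))):
    g=[cv2.Canny(x,60,150)[r[0]:r[1],r[2]:r[3]].astype(np.float32) for x in(a,b)]
    print(nm,cv2.phaseCorrelate(*g))
print(robot.read_state()["contact_force"],robot.read_state()["t"])
E
```

```text
plate ((0.5321530651567699, 0.05664172301241166), 0.8076188804626465)
stand ((0.06581970320800679, 0.16493239371283863), 0.7299672057047303)
[ 0.87861237 -0.09788671  0.15271104] 28.85
```

View pics/cmp.png

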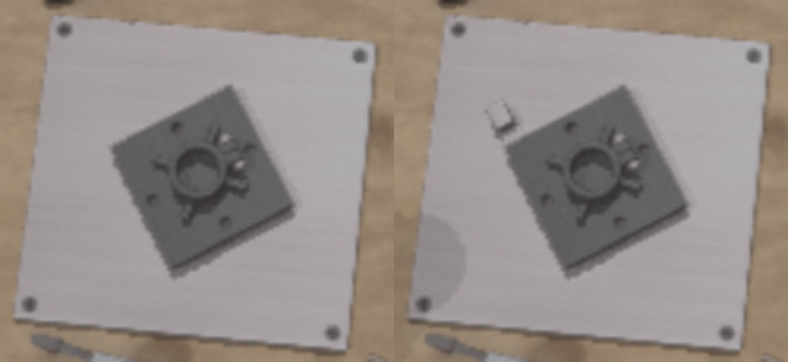

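The before and after crops show the base in the same place: left corner at (112,147) before and (506,147) after, which is the same point once the 394 px crop offset is taken off, so the shift is under 0.5 mm. The wedge sits in place at the left corner, with its head at (502,118). Handing in.

```bash
python3 -c "
from bench import robot
print(robot.job_done())"
```

```text
the job is handed in; nothing more can be done
None
```

The left corner was the one that gave (about 3 mm); the wedge is now snug under that foot (about 8 N push), the corner held without sinking at 15 N, the base did not visibly move, and I handed the job in at about 29 s (no verdict returned).

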